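Open the carton and start the gas detector

ROBOT

A 7-joint arm with a two-finger parallel gripper is mounted at the origin on the work surface. World frame = base frame: x ahead of the robot, y to its left, z up, the work surface at z = 0. Lengths are in m, angles in rad, forces in N, time in s.
With the tool pointing down it reaches from about 0.4 to 0.925 m from the base axis. Payload 5.6 kg.
Tool frame: the origin (TCP) lies between the finger pads; the fingertips stand 17 mm ahead of it and the grasp point (between the pads) lies 2 mm behind it; z points along the fingers, y is the line along which they close (so a half turn about z gives the same grasp; the last joint's range is limited). The gripper opens to 85 mm and grips with 20 to 120 N. Pads are 22 mm wide; open, the fingers measure 114 mm over their backs; the gripper's body (76 mm by 85 mm) begins 54 mm behind the grasp point. The pads swing forward as they close: fully open they stand 13 mm farther back than shut.
Start: joints at [1.089, 0.468, -0.012, 1.603, 0.006, 1.071, -0.056], TCP at [0.276, -0.588, 0.248] pointing down, gripper open.
Joint ranges: [-2.53, 2.53], [-0.31, 2.02], [-1.57, 1.55], [0.28, 2.44], [-1.29, 4.43], [0.15, 1.84], [-2.92, 2.92]. Speed limits (rad/s): [2.57, 2.57, 3.14, 3.14, 3.14, 3.14, 3.14].

INTERFACE

Orientations are given as a rotation vector (axis times angle).
In Python, from plant import env gives the robot as it stands.
- The arm moves only by the shell command python3 -m pendant 'ROWS' [FORCE]. ROWS is JSON, a list of rows, each a list of 5 numbers: the shift along the world's x, y, z as a fraction of full scale, then the turn about the world's z as a fraction of full scale, then the finger opening in mm, from 0 to 85.4. A call has 1 to 20 rows; each row shifts and turns the commanded pose from where the row before left it; what a row does not reach is not made up. Full scale, the value 1, is 1000 mm for a shift and 0.1 rad for a turn. A row lasts 1/10 s, in which the tool goes at most 50 mm and 8.59 degrees, less where a joint would pass 70% of its speed; a pose out of reach is approached as far as the arm can. A call with a number of a shift or a turn outside -1 to 1 is refused whole. A call with a gripper value outside its range is refused whole. The fingers move at their own pace and stop on an object; FORCE is the grip in N (left out, the last holds). Time passes only in rows, so rows that do not move let the fingers close. It gives the time, the measured TCP pose, the force, the opening and the grip force at its end, in the units of the state.
- env.read_state(): the state, without advancing time (a new reading comes with each control period).
- env.camera(name): name is "scene" or "side" or "wrist"; returns (picture, depth): 420x560x3 uint8, red, green, blue; 420x560 float32, m along the optical axis (not along the pixel's ray), 0 where there is no reading.
- env.camera_model(name): a dict with "vertical_fov" (degrees; the focal length in pixels is half the picture's height over the tangent of half this angle, whatever the lens; pixels are square), "cx", "cy" (the principal point, pixels), "extrinsics" (4x4, takes a point from world to camera coordinates). Camera axes: x right, y up, looking along -z (the intrinsics and any distortion apply to the point x, -y, -z); pixel columns grow to the right and rows downward; lengths in m; the calibration is good to about 2 mm. The wrist camera is an equidistant fisheye: a pixel r from the principal point sees the ray r / f radians off the axis. A picture is of the moment at which its call begins: read the wrist's pose just before it. camera_model takes no time and is no camera call; for the wrist camera it gives the pose at the moment of the call.
- env.sign_off(): hands the job in; it is judged then, once.
Trained networks look in the newest picture that a camera, given by its name, has taken for a name from the list of things; names that differ only in an ending like _2 or _b are one class to them, and where a whole thing is asked for, a point or a joint stands for the part that bears it (a point fixed in the world has none). Each returns a list of dicts, best first, with "conf" (0 to 1); they miss things now and then, are a little off and sometimes report something else, mostly with a low value. They report only what shows in the picture. A call takes as long as a camera call.
- env.boxes_of(camera, name): "extent" ([left, top, width, height] in pixels, round what is visible of it).
- env.trace(camera, name): "mask" (420x560 bool, what is visible of it) and "extent" ([left, top, width, height] in pixels, round what is visible of it).
The state is a dict: "clock": time; "joint_pos": joint angles; "joint_velocities": joint speeds; "joint_efforts": joint torques, N m; "position": TCP position; "ee_rot": TCP orientation; "contact_force": force on the tool from outside, world axes, zero at the start; "ft_torque": the same for the moment, N m; "width": opening from 0.0 (shut) to 1.0 (fully open); "grasp_force": force on a finger pad.
Only numpy, scipy, OpenCV 4.12 (cv2) and the standard library are available. Lean on these libraries where they do the work, as an engineer would, in place of code of your own. Each camera call takes 0.05 s, during which the arm holds its last target. There are 200 camera calls.

TASK

Fold both flaps of the carton right back outwards until they lie about level or lower, so that the new gas detector inside is uncovered. Then switch it on where it lies: press the green key right in for a moment and let it come up, then press the blue key right in for a moment and let it up. Leave the red key alone, do not disturb the bottle, the vial rack or the gas can, and leave the flaps folded back.

Things in the scene. Friction and masses are not known exactly. Their poses are not given: they have to be found in the camera images.
- carton: open brown cardboard carton, 220 (its x axis) x 160 (y) x 110 mm high, walls 4 mm; origin at the centre of its underside. It cannot be shifted. Two long flaps, left (+y) and right (-y), stand ajar over the mouth, 30 to 75 mm between their free edges. Short end flaps are already folded down outside (20 mm beyond the ends, below the rim). A grey insert fills it up to 55 mm above the bench
- flap_left (a joint): hinge angle of the left (+y) flap in rad: 0 = flat shut over the carton, 1.57 = straight up, 3.14 = folded back level outwards, 3.7 = stop, sloping down outside. It starts standing ajar at 0.55 to 0.95. The crease is stiff: the flap stays where it is left (about 0.4 N at its free edge moves it)
- flap_right (a joint): hinge angle of the right (-y) flap in rad: 0 = flat shut over the carton, 1.57 = straight up, 3.14 = folded back level outwards, 3.7 = stop, sloping down outside. It starts standing ajar at 0.55 to 0.95. The crease is stiff: the flap stays where it is left (about 0.4 N at its free edge moves it)
- flap_left_edge (a point): middle of the free long edge of the left flap, at half its thickness. The flap is brown cardboard, 212 mm along the hinge, 72 mm from hinge to free edge, 4 mm thick
- flap_right_edge (a point): middle of the free long edge of the right flap, at half its thickness. The flap is brown cardboard, 212 mm along the hinge, 72 mm from hinge to free edge, 4 mm thick
- flap_left_hinge (a point): middle of the left flap's hinge line, on the carton's long rim, 110 mm above the bench. The hinge line runs along the carton's x axis, 78 mm to its + y side
- flap_right_hinge (a point): middle of the right flap's hinge line, on the carton's long rim, 110 mm above the bench. The hinge line runs along the carton's x axis, 78 mm to its - y side
- detector: yellow portable gas detector, 180 x 80 x 40 mm, lying face up in the insert with its length along the carton's length (within 0.04 rad), held firmly; origin at the centre of its underside, 35 mm above the bench, x axis along its length. Upper face 75 mm above the bench. A dark display at its far (+x) end, the row of three keys along the rest
- green_key_top (a point): Green round key, 22 mm across, on the detector's upper face, with a black ring round it. The point is the centre of its top face (moves with the key); when up it is 7 mm above the detector's face, 82 mm above the bench, 28 mm below the carton's rim. The three keys stand 40 mm apart in a row along the detector; which colour stands where varies
- blue_key_top (a point): Blue round key, 22 mm across, on the detector's upper face, with a black ring round it. The point is the centre of its top face (moves with the key); when up it is 7 mm above the detector's face, 82 mm above the bench, 28 mm below the carton's rim. The three keys stand 40 mm apart in a row along the detector; which colour stands where varies
- red_key_top (a point): Red round key, 22 mm across, on the detector's upper face, with a black ring round it. The point is the centre of its top face (moves with the key); when up it is 7 mm above the detector's face, 82 mm above the bench, 28 mm below the carton's rim. The three keys stand 40 mm apart in a row along the detector; which colour stands where varies
- green_key (a joint): travel of the green key in m: 0 = up, 0.006 = fully in. A spring returns it: about 1.2 N starts it, 4 N takes it fully in, and its top is then flush with its black ring
- blue_key (a joint): travel of the blue key in m: 0 = up, 0.006 = fully in. A spring returns it: about 1.2 N starts it, 4 N takes it fully in, and its top is then flush with its black ring
- red_key (a joint): travel of the red key in m: 0 = up, 0.006 = fully in. A spring returns it: about 1.2 N starts it, 4 N takes it fully in, and its top is then flush with its black ring
- solvent_bottle: loose amber solvent bottle with a white label and a blue cap, 72 mm across, 170 mm high, standing on the bench to the left of the carton; origin at the centre of its underside, z axis up
- vial_rack: loose blue rack of small vials, 160 x 80 x 47 mm, lying on the bench to the right of the carton; origin at the centre of its underside, x axis along its length
- test_gas_can: loose green metal test-gas can, 66 mm across, 110 mm high, standing on the bench to the left of the carton; origin at the centre of its underside, z axis up

How it is judged:
By the outcome, as a careful person would: the job done as asked, in the order asked, and still so for the second after the job is handed in, with the robot touching nothing.
It also fails if it takes over 69 s, if anything falls off the work surface, if the arm or the gripper's body presses on something with over 40 N, if the wrist force passes 120 N, or if a joint passes its speed limit or range.

## Working session

There is one attempt and no reset: what is moved stays moved. The work goes in short steps, Python scripts to look and compute and a shell command to move; the robot and the scene stay as the last step left them, time stands still between calls to the robot, and variables do not carry over. Pictures are saved under pics/ and viewed, at most 10 in all, crops included, and the job is handed in when it is done.

```bash
mkdir -p pics; ls; cat > h.py <<'E'
import numpy as np, cv2
from plant import env
def pts(cam, uv=None):
    p,d=env.camera(cam); m=env.camera_model(cam)
    return p,d,m
def back(m,u,v,d):
    f=210/np.tan(np.radians(m["vertical_fov"])/2)
    x=(u-m["cx"])/f*d; y=(v-m["cy"])/f*d
    P=np.stack([x,-y,-d,np.ones_like(d)],-1)
    return (P@np.linalg.inv(np.array(m["extrinsics"])).T)[...,:3]
def proj(m,P):
    f=210/np.tan(np.radians(m["vertical_fov"])/2)
    c=np.array(m["extrinsics"])@np.r_[P,1]
    return m["cx"]+f*c[0]/-c[2], m["cy"]-f*c[1]/-c[2]
E
python3 - <<'E'
from h import *
for c in ("scene","side"):
    p,d,m=pts(c); cv2.imwrite(f"pics/{c}0.png",p[...,::-1])
    print(c,m["vertical_fov"],m["cx"],m["cy"],np.linalg.inv(np.array(m["extrinsics"])).round(3).tolist(),{k:1 for k in m})
    vv,uu=np.mgrid[:420,:560]
    W=back(m,uu,vv,d.astype(float))
    for n in ("carton","flap_left","flap_right","detector","green_key","blue_key","red_key","solvent_bottle","vial_rack","test_gas_can"):
        r=env.trace(c,n)
        for q in r[:2]:
            k=q["mask"]&(d>0)
            if k.sum()<3: continue
            w=W[k]; print(n,round(q["conf"],2),np.round(q["extent"]).tolist(),np.median(w,0).round(3),np.percentile(w,3,axis=0).round(3),np.percentile(w,97,axis=0).round(3))
print(env.read_state())
E
```

```text
pics
scene 42.3721972546974 285.0609447971695 206.39181695763062 [[0.394, -0.703, 0.591, 1.346], [0.919, 0.314, -0.239, -0.353], [-0.017, 0.638, 0.77, 1.18], [0.0, 0.0, 0.0, 1.0]] {'vertical_fov': 1, 'cx': 1, 'cy': 1, 'extrinsics': 1}
carton 0.61 [234.0, 189.0, 82.0, 112.0] [ 0.64  -0.096  0.119] [ 0.485 -0.171  0.007] [ 0.716 -0.003  0.152]
flap_left 0.82 [271.0, 189.0, 45.0, 72.0] [ 0.608 -0.034  0.134] [ 0.503 -0.072  0.114] [0.698 0.006 0.153]
flap_left 0.72 [237.0, 194.0, 36.0, 84.0] [ 0.587 -0.128  0.133] [ 0.482 -0.166  0.113] [ 0.678 -0.089  0.153]
flap_right 0.64 [236.0, 195.0, 38.0, 84.0] [ 0.586 -0.128  0.133] [ 0.481 -0.166  0.112] [ 0.679 -0.087  0.153]
detector 0.95 [264.0, 218.0, 32.0, 54.0] [ 0.645 -0.074  0.076] [ 0.526 -0.127  0.072] [ 0.672 -0.043  0.148]
green_key 0.27 [419.0, 175.0, 29.0, 44.0] [0.628 0.364 0.079] [0.568 0.345 0.   ] [0.647 0.444 0.113]
blue_key 0.74 [237.0, 195.0, 39.0, 80.0] [ 0.589 -0.128  0.133] [ 0.482 -0.166  0.111] [ 0.679 -0.089  0.153]
blue_key 0.57 [270.0, 230.0, 8.0, 7.0] [ 0.575 -0.074  0.085] [ 0.564 -0.082  0.076] [ 0.582 -0.065  0.
[... 1694 characters left out ...]
,  0.46750964, -0.01160528,  1.60270094,  0.00601007,
        1.07142768, -0.05630882]), 'joint_velocities': array([-2.00839087e-04,  2.67327543e-05, -3.05824903e-04, -4.21654022e-04,
       -1.44294026e-03, -2.37636113e-03, -4.21816561e-05]), 'joint_efforts': array([ 2.14751972e-04, -5.32235813e+01,  2.12886720e-02, -2.51633388e+01,
        1.14124658e-02,  1.29643420e-03,  1.15460938e-05]), 'position': array([ 0.27612001, -0.58843305,  0.24828372]), 'ee_rot': array([ 3.06630253e+00,  6.83652805e-01, -7.44324449e-05]), 'contact_force': array([-1.24094215,  0.08056423,  0.13209367]), 'ft_torque': array([-0.03796833,  0.01830256, -0.02010912]), 'grasp_force': 0.0, 'width': 0.9993403942307438}
```

```bash
python3 - <<'E'
from h import *
vv,uu=np.mgrid[:420,:560]
for c in ("scene","side"):
    p,d,m=pts(c); W=back(m,uu,vv,d.astype(float))
    for n,side in (("flap_left",1),("flap_right",-1)):
        r=env.trace(c,n)
        if not r: continue
        # choose by median side
        best=[q for q in r if (np.median(W[q["mask"]&(d>0)],0)[1]+.08)*side>0][:1]
        if not best: print("none");continue
        k=cv2.erode(best[0]["mask"].astype(np.uint8),np.ones((3,3)))>0
        w=W[k&(d>0)]; 
        for _ in range(3):
            c0=w.mean(0); n_=np.linalg.svd(w-c0,full_matrices=False)[2][2]; n_*=np.sign(n_[2])
            w=w[abs((w-c0)@n_)<.006]
        # hinge direction horizontal in plane
        h=np.cross(n_,[0,0,1]);h/=np.linalg.norm(h); h*=np.sign(h[0])
        g=np.cross(h,n_); g*=np.sign(g[2])
        a=(w-c0)@h; b=(w-c0)@g
        hp=c0+g*((.110-c0[2])/g[2])
        print(c,n,len(w),"tilt",np.arccos(n_[2]).round(3),"yaw",np.arctan2(h[1],h[0]).round(3),"ctr at z=.11 mid-a",(hp+h*(np.percentile(a,1)+np.percentile(a,99))/2).round(4),"a",np.percentile(a,[1,99]).round(3),"top",(c0+g*np.percentile(b,99)).round(3),"c0",c0.round(3))
p=cv2.imread("pics/scene0.png")[170:320,200:350]; q=cv2.imread("pics/side0.png")[130:280,190:340]
cv2.imwrite("pics/c0.png",cv2.resize(np.hstack([p,q]),None,fx=2.6,fy=2.6,interpolation=cv2.INTER_CUBIC))
E
```

```text
scene flap_left 1298 tilt 0.624 yaw -0.211 ctr at z=.11 mid-a [ 6.074e-01 -2.000e-04  1.100e-01] a [-0.104  0.096] top [ 0.599 -0.06   0.154] c0 [ 0.604 -0.034  0.135]
scene flap_right 1587 tilt 0.63 yaw -0.216 ctr at z=.11 mid-a [ 0.5737 -0.1582  0.11  ] a [-0.105  0.095] top [ 0.591 -0.102  0.153] c0 [ 0.585 -0.128  0.133]
side flap_left 1739 tilt 0.61 yaw -0.21 ctr at z=.11 mid-a [ 0.6044 -0.0015  0.11  ] a [-0.097  0.102] top [ 0.59  -0.058  0.151] c0 [ 0.595 -0.032  0.132]
```

View pics/c0.png

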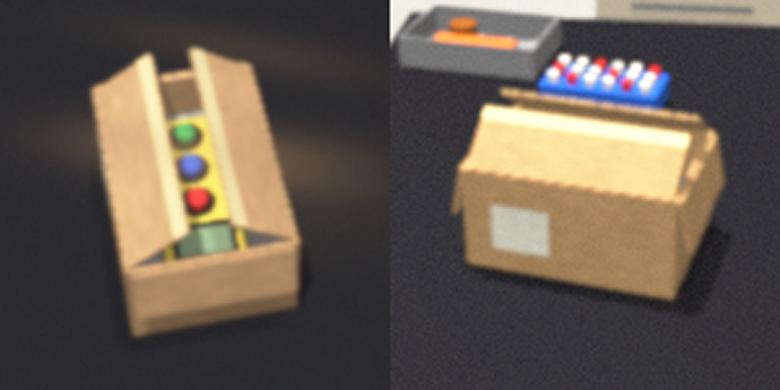

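The crop shows both flaps ajar, with the keys visible in the gap. Going away from the robot they run green (185,133), blue (190,166), red (198,200), then the display. The measured hinges are 160 mm apart and the carton yaw is -0.21. Next I close the fingers and move above the gap.

```bash
python3 -m pendant '[[0.0224,0.0364,0.001,0.66,0],[0.0224,0.0364,0.001,0.66,0],[0.0224,0.0364,0.001,0.66,0],[0.0224,0.0364,0.001,0.66,0],[0.0224,0.0364,0.001,0.66,0],[0.0224,0.0364,0.001,0.66,0],[0.0224,0.0364,0.001,0.66,0],[0.0224,0.0364,0.001,0.66,0],[0.0224,0.0364,0.001,0.66,0],[0.0224,0.0364,0.001,0.66,0],[0.0224,0.0364,0.001,0.66,0],[0.0224,0.0364,0.001,0.66,0],[0.0224,0.0364,0.001,0.66,0],[0.0224,0.0364,0.001,0.66,0],[0,0,0,0,0],[0,0,0,0,0],[0,0,0,0,0]]' 20
python3 - <<'E'
from h import *
import numpy as np
from scipy.spatial.transform import Rotation as R
s=env.read_state(); y=R.from_rotvec(s["ee_rot"]).as_matrix()[:,1]; print(s["position"],np.arctan2(y[1],y[0]),s["joint_pos"].round(2),s["width"])
p,d=env.camera("wrist"); cv2.imwrite("pics/w1.png",p[...,::-1]); m=env.camera_model("wrist"); print(m)
E
```

```text
clock: 3.1
position: [0.5893, -0.0802, 0.262]
ee_rot: [2.442, 1.976, -0.002]
contact_force: [0.3, 0.0, 0.4]
width: -0.002
grasp_force: 0.0
[ 0.58926026 -0.0802067   0.26204584] -0.20995983512933264 [ 0.4   0.4  -0.41  1.71  0.18  1.07 -0.28] -0.0018811530851067318
{'vertical_fov': 65.70646984690485, 'cx': 282.0118555278243, 'cy': 206.91960356730092, 'extrinsics': array([[ 0.97778735, -0.20959532, -0.00130204, -0.59076806],
       [ 0.19759593,  0.92384526, -0.32781973,  0.00605483],
       [ 0.06991237,  0.32028071,  0.9447394 , -0.40777134],
       [ 0.        ,  0.        ,  0.        ,  1.        ]])}
```

View pics/w1.png

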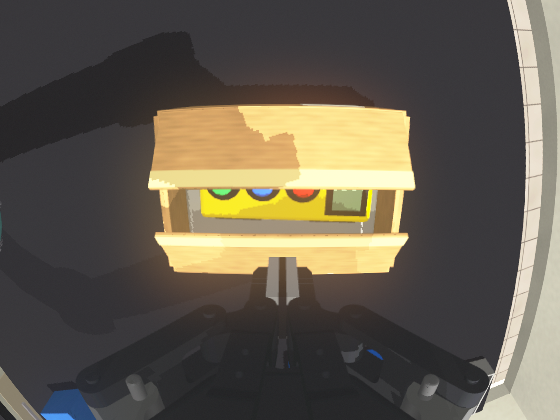

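The wrist view shows the fingers aligned along the gap (rows about 190 to 235). I insert first, then start the arc.

```bash
python3 -m pendant '[[0,0,-0.025,0,0],[0,0,-0.025,0,0],[0,0,-0.025,0,0],[0,0,-0.02,0,0],[0,0,-0.02,0,0],[0,0,0,0,0]]'
python3 - <<'E'
from h import *
p,d=env.camera("wrist"); q,_=env.camera("scene"); cv2.imwrite("pics/w2.png",np.hstack([p[100:400,130:430],cv2.resize(q[150:300,200:350],(300,300))])[...,::-1])
E
```

```text
clock: 3.75
position: [0.5874, -0.0805, 0.1447]
ee_rot: [-2.44, -1.974, 0.007]
contact_force: [-0.3, -0.0, -0.0]
width: -0.001
grasp_force: 0.0
```

View pics/w2.png

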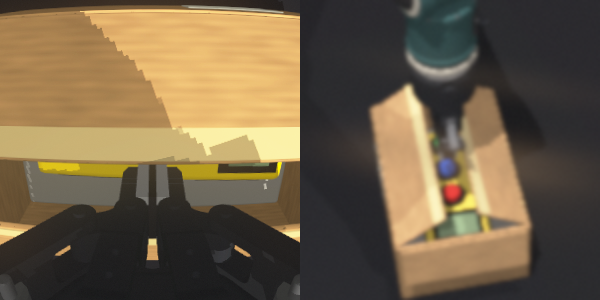

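The fingers are in the gap with no contact force. Next is the left flap arc.

```bash
python3 -m pendant '[[0.0008,0.0039,0,0,0],[0.0008,0.0039,0,0,0],[0.0015,0.0068,0.007,0,0],[0.0015,0.0068,0.007,0,0],[0.002,0.0093,0.0055,0,0],[0.002,0.0093,0.0055,0,0],[0.0022,0.0103,0.0025,0,0],[0.0022,0.0103,0.0025,0,0],[0.0022,0.0103,-0.0015,0,0],[0.0022,0.0103,-0.0015,0,0]]'
python3 - <<'E'
from h import *
p,d=env.camera("wrist"); q,_=env.camera("scene"); cv2.imwrite("pics/w3.png",np.hstack([p[100:400,130:430],cv2.resize(q[150:300,200:350],(300,300))])[...,::-1])
E
```

```text
clock: 4.85
position: [0.6072, 0.0035, 0.1739]
ee_rot: [-2.439, -1.979, 0.0]
contact_force: [-1.3, -0.3, -0.2]
width: 0.001
grasp_force: 0.3
```

View pics/w3.png

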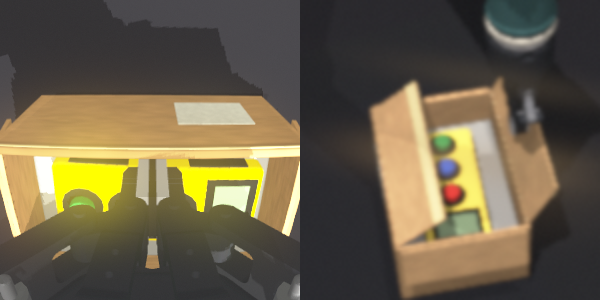

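The left flap is past vertical with the tip on its inner face, and the forces are small. I continue over and down.

```bash
python3 -m pendant '[[0.0018,0.0083,-0.005,0,0],[0.0018,0.0083,-0.005,0,0],[0.0013,0.0059,-0.008,0,0],[0.0013,0.0059,-0.008,0,0],[0.0005,0.0024,-0.0095,0,0],[0.0005,0.0024,-0.0095,0,0],[0.0003,0.0015,-0.0085,0,0],[0.0003,0.0015,-0.0085,0,0],[0,0,0,0,0]]'
cat > look.py <<'E'
from h import *
vv,uu=np.mgrid[:420,:560]
C=np.array([.590,-.0795]);u=np.array([np.cos(.212),-np.sin(.212)]);n=np.array([-u[1],u[0]])
p,d,m=pts("scene"); W=back(m,uu,vv,d.astype(float)); cv2.imwrite("pics/s_last.png",p[...,::-1])
L=(W[...,:2]-C)@u; S=(W[...,:2]-C)@n
for sgn in (1,-1):
    for off in range(84,160,12):
        k=(abs(L)<.1)&(abs(S*sgn-off/1e3)<.006)&(d>0)&(W[...,2]<.2)
        if k.sum(): print(sgn,off,k.sum(),np.percentile(W[...,2][k],[15,50,85]).round(3))
E
python3 look.py
```

```text
clock: 5.85
position: [0.614, 0.0386, 0.1107]
ee_rot: [-2.439, -1.978, 0.003]
contact_force: [-0.2, -0.1, 0.8]
width: 0.0
grasp_force: 0.0
1 84 308 [0.106 0.109 0.112]
1 96 359 [0.001 0.102 0.106]
1 108 485 [0.003 0.097 0.165]
1 120 388 [0.001 0.091 0.182]
1 132 271 [-0.     0.083  0.097]
1 144 141 [-0.001  0.004  0.081]
1 156 93 [-0.003  0.     0.003]
-1 84 374 [-0.002  0.001  0.097]
-1 96 296 [-0.003 -0.     0.003]
-1 108 294 [-0.003 -0.     0.003]
-1 120 297 [-0.002  0.     0.003]
-1 132 298 [-0.002 -0.     0.003]
-1 144 301 [-0.003  0.     0.003]
-1 156 300 [-0.002  0.     0.002]
```

```bash
python3 -m pendant '[[0,0,0.035,0,0],[0,0,0.035,0,0],[0,0,0.035,0,0],[0,0,0.035,0,0],[-0.006,-0.028,0,0,0],[-0.006,-0.028,0,0,0],[-0.006,-0.028,0,0,0],[-0.006,-0.028,0,0,0],[0,0,-0.025,0,0],[0,0,-0.025,0,0],[0,0,-0.025,0,0],[0,0,-0.028,0,0],[0,0,0,0,0],[0,0,0,0,0]]'
```

```text
clock: 7.3
position: [0.5911, -0.0734, 0.1498]
ee_rot: [-2.44, -1.979, -0.0]
contact_force: [0.7, 0.2, 1.2]
width: 0.0
grasp_force: 0.0
```

```bash
python3 -m pendant '[[-0.0015,-0.0068,-0.0015,0,0],[-0.0015,-0.0068,-0.0015,0,0],[-0.0015,-0.0068,0.007,0,0],[-0.0015,-0.0068,0.007,0,0],[-0.002,-0.0093,0.0055,0,0],[-0.002,-0.0093,0.0055,0,0],[-0.0022,-0.0103,0.0025,0,0],[-0.0022,-0.0103,0.0025,0,0],[-0.0022,-0.0103,-0.0015,0,0],[-0.0022,-0.0103,-0.0015,0,0],[-0.0018,-0.0083,-0.005,0,0],[-0.0018,-0.0083,-0.005,0,0]]' && python3 -m pendant '[[-0.0013,-0.0059,-0.008,0,0],[-0.0013,-0.0059,-0.008,0,0],[-0.0005,-0.0024,-0.0095,0,0],[-0.0005,-0.0024,-0.0095,0,0],[-0.0003,-0.0015,-0.0085,0,0],[-0.0003,-0.0015,-0.0085,0,0],[0,0,0,0,0]]'; python3 look.py
```

```text
clock: 8.5
position: [0.5682, -0.1778, 0.1626]
ee_rot: [-2.44, -1.978, 0.0]
contact_force: [0.8, 0.1, -0.5]
width: 0.001
grasp_force: 0.3
clock: 9.2
position: [0.5641, -0.1966, 0.1103]
ee_rot: [-2.439, -1.978, 0.001]
contact_force: [0.9, 0.7, -0.5]
width: 0.001
grasp_force: 0.0
1 84 304 [0.106 0.109 0.112]
1 96 344 [0.001 0.102 0.106]
1 108 377 [0.001 0.096 0.099]
1 120 350 [0.001 0.089 0.093]
1 132 353 [0.001 0.083 0.086]
1 144 176 [-0.001  0.078  0.081]
1 156 101 [-0.002  0.001  0.003]
-1 84 379 [0.001 0.107 0.111]
-1 96 372 [-0.     0.1    0.104]
-1 108 337 [0.    0.093 0.165]
-1 120 330 [0.001 0.086 0.185]
-1 132 339 [0.001 0.078 0.14 ]
-1 144 260 [-0.002  0.001  0.004]
-1 156 301 [-0.002  0.     0.003]
```

Both flaps now slope down outside. I lift clear and measure the keys.

```bash
python3 -m pendant '[[0,0,0.035,0,0],[0,0,0.035,0,0],[0,0,0.035,0,0],[0,0,0.035,0,0],[0,0,0,0,0],[0,0,0,0,0]]'
python3 - <<'E'
from h import *
vv,uu=np.mgrid[:420,:560]
C=np.array([.590,-.0795]);u=np.array([np.cos(.212),-np.sin(.212)]);n=np.array([-u[1],u[0]])
for c in ("scene","side","wrist"):
    p,d=env.camera(c); m=env.camera_model(c); d=d.astype(float)
    if c=="wrist":
        f=210/np.tan(np.radians(m["vertical_fov"])/2)
        x,y=uu-m["cx"],vv-m["cy"]; r=np.hypot(x,y)+1e-9; t=np.tan(r/f)/r
        P=np.stack([x*t*d,-y*t*d,-d,np.ones_like(d)],-1); W=(P@np.linalg.inv(np.array(m["extrinsics"])).T)[...,:3]
    else: W=back(m,uu,vv,d)
    hsv=cv2.cvtColor(p,cv2.COLOR_RGB2HSV); H=hsv[...,0].astype(int)
    L=(W[...,:2]-C)@u; S=(W[...,:2]-C)@n
    roi=(abs(L)<.105)&(abs(S)<.07)&(W[...,2]>.07)&(W[...,2]<.1)&(d>0)&(hsv[...,1]>110)
    for nm,k in (("green",(H>45)&(H<85)),("blue",(H>100)&(H<130)),("red",(H<8)|(H>172))):
        k=k&roi; 
        if k.sum()<5: print(c,nm,"-");continue
        w=W[k]; w=w[w[:,2]>np.percentile(w[:,2],30)]
        lo,hi=np.percentile(w,[3,97],axis=0)
        print(c,nm,k.sum(),"mid",((lo+hi)/2).round(4),"size",(hi-lo).round(3),"med",np.median(w,0).round(4))
    for nm in ("green_key","blue_key"):
        for q in env.trace(c,nm)[:2]:
            k=q["mask"]&(d>0); 
            if k.sum(): print("  net",c,nm,round(q["conf"],2),k.sum(),np.median(W[k],0).round(4))
    if c!="side": cv2.imwrite(f"pics/{c}5.png",p[...,::-1])
a=cv2.imread("pics/scene5.png")[150:300,200:350];b=cv2.imread("pics/wrist5.png")
cv2.imwrite("pics/v5.png",np.hstack([cv2.resize(a,(300,300)),cv2.resize(b,(400,300))]))
E
```

```text
clock: 9.85
position: [0.5645, -0.1966, 0.2522]
ee_rot: [2.439, 1.978, 0.001]
contact_force: [-0.4, -0.1, 0.2]
width: -0.003
grasp_force: 0.0
scene green 14 mid [ 0.5301 -0.0621  0.0871] size [0.007 0.011 0.005] med [ 0.5311 -0.0621  0.0859]
scene blue 25 mid [ 0.575  -0.0767  0.0882] size [0.013 0.012 0.004] med [ 0.5738 -0.0769  0.0874]
scene red 68 mid [ 0.6115 -0.0837  0.0859] size [0.016 0.018 0.008] med [ 0.6122 -0.0828  0.0853]
  net scene blue_key 0.63 45 [ 0.574  -0.0743  0.0863]
side green 33 mid [ 0.5312 -0.0629  0.086 ] size [0.016 0.014 0.005] med [ 0.531  -0.0613  0.086 ]
side blue 30 mid [ 0.5698 -0.0688  0.0853] size [0.014 0.014 0.006] med [ 0.5708 -0.0669  0.0855]
side red 29 mid [ 0.6093 -0.0784  0.0842] size [0.016 0.01  0.007] med [ 0.6089 -0.0775  0.0838]
  net side blue_key 0.62 33 [ 0.569  -0.0672  0.0853]
wrist green 404 mid [ 0.5296 -0.0665  0.0854] size [0.016 0.017 0.002] med [ 0.5296 -0.0666  0.0852]
wrist blue 238 mid [ 0.5679 -0.0765  0.0854] size [0.017 0.017 0.002] med [ 0.565  -0.075   0.0852]
wrist red -
  net wrist green_key 0.84 457 [ 0.5303 -0.0676  0.0846]
  net wrist green_key 0.5 465 [ 0.6065 -0.0863  0.0846]
  net wrist blue_key 0.91 433 [ 0.5683 -0.0768  0.0848]
```

View pics/v5.png

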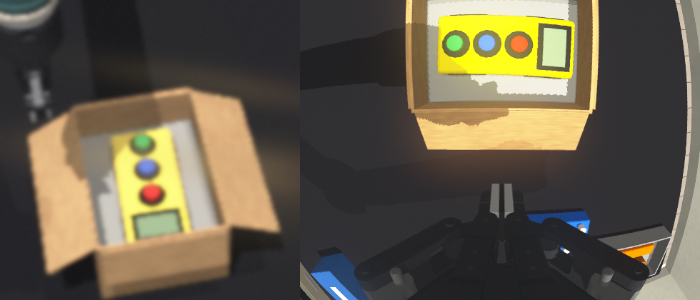

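The view shows both flaps folded back outside and the keys clear: green (455,43), blue (487,43), red (518,44). The wrist estimates are spaced 39.5 mm apart, close to the given 40. Next I go above green.

```bash
python3 -m pendant '[[-0.0086,0.0327,0,0,0],[-0.0086,0.0327,0,0,0],[-0.0086,0.0327,0,0,0],[-0.0087,0.0325,0,0,0],[0,0,-0.035,0,0],[0,0,-0.035,0,0],[0,0,-0.035,0,0],[0,0,-0.033,0,0],[0,0,0,0,0],[0,0,0,0,0]]'
python3 - <<'E'
from h import *
p,d=env.camera("wrist"); q,_=env.camera("scene"); cv2.imwrite("pics/w6.png",np.hstack([p[60:360,130:430],cv2.resize(q[160:260,220:320],(300,300))])[...,::-1])
E
```

```text
clock: 11.3
position: [0.53, -0.0658, 0.1135]
ee_rot: [-2.439, -1.979, 0.0]
contact_force: [0.5, -0.7, -0.1]
width: 0.001
grasp_force: 0.0
```

View pics/w6.png

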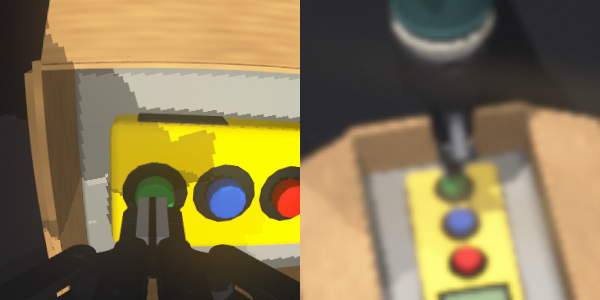

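The tips are over green (about 153,190 against the key at 155,190). I press slowly.

```bash
python3 -m pendant '[[0,0,-0.005,0,0],[0,0,-0.005,0,0],[0,0,-0.004,0,0],[0,0,-0.003,0,0],[0,0,-0.001,0,0],[0,0,0,0,0]]'; python3 -m pendant '[[0,0,-0.001,0,0],[0,0,-0.001,0,0],[0,0,0,0,0]]'
```

```text
clock: 12.0
position: [0.5305, -0.0662, 0.0969]
ee_rot: [2.439, 1.978, 0.0]
contact_force: [-2.8, 0.4, 14.0]
width: -0.0
grasp_force: 7.3
clock: 12.3
position: [0.5306, -0.0662, 0.0966]
ee_rot: [2.438, 1.977, -0.0]
contact_force: [-8.7, -0.6, 29.7]
width: 0.005
grasp_force: 14.8
```

```bash
for i in 1 2 3 4 5; do python3 -m pendant '[[0,0,0.002,0,0],[0,0,0,0,0]]' | grep -E "position|contact"; done
```

```text
position: [0.5305, -0.0662, 0.0969]
contact_force: [-3.3, -0.6, 14.7]
position: [0.5304, -0.0662, 0.0979]
contact_force: [0.6, -0.7, 3.6]
position: [0.5304, -0.0662, 0.0996]
contact_force: [1.2, -0.6, 1.4]
position: [0.5298, -0.066, 0.1013]
contact_force: [0.9, -0.8, 2.3]
position: [0.5293, -0.0658, 0.1031]
contact_force: [-0.2, -0.2, 1.6]
```

The force profile fits full travel: a hard stop at 0.0968, and spring force from there up to about 0.103. Green went fully in and has come back up. Now blue.

```bash
python3 -m pendant '[[0,0,0.012,0,0],[0,0,0.012,0,0],[0,0,0,0,0],[0,0,0,0,0]]'|grep -E "pos|cont"; python3 -m pendant '[[0.0195,-0.0048,0,0,0],[0.0195,-0.0048,0,0,0],[0,0,0,0,0],[0,0,0,0,0]]'
python3 - <<'E'
from h import *
p,d=env.camera("wrist"); q,_=env.camera("scene"); cv2.imwrite("pics/w7.png",np.hstack([p[60:360,130:430],cv2.resize(q[160:260,220:320],(300,300))])[...,::-1])
E
```

```text
position: [0.53, -0.0662, 0.128]
contact_force: [-0.4, 0.3, 0.2]
clock: 14.1
position: [0.568, -0.0754, 0.1267]
ee_rot: [-2.439, -1.978, 0.002]
contact_force: [0.3, 0.8, 0.5]
width: -0.001
grasp_force: 0.0
```

View pics/w7.png

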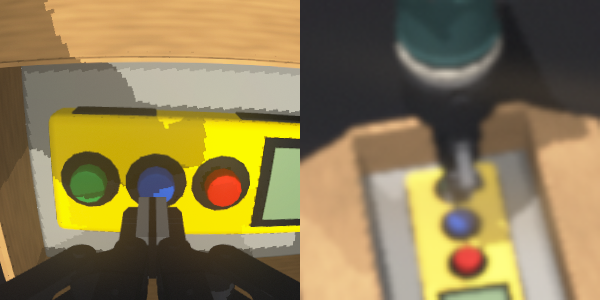

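The view shows green (88,183) up again and the tips over blue (155,183). I press blue.

```bash
python3 -m pendant '[[0,0,-0.008,0,0],[0,0,-0.008,0,0],[0,0,-0.005,0,0],[0,0,-0.004,0,0],[0,0,-0.003,0,0],[0,0,-0.002,0,0],[0,0,-0.001,0,0],[0,0,0,0,0],[0,0,0,0,0]]'
```

```text
clock: 15.1
position: [0.5683, -0.0755, 0.097]
ee_rot: [-2.44, -1.979, 0.002]
contact_force: [-4.9, -0.0, 7.8]
width: 0.001
grasp_force: 4.3
```

```bash
python3 -m pendant '[[0,0,-0.001,0,0],[0,0,0,0,0],[0,0,0,0,0]]'; python3 -m pendant '[[0,0,0.01,0,0],[0,0,0.03,0,0],[0,0,0.04,0,0],[0,0,0.04,0,0],[0,0,0.04,0,0],[-0.03,-0.03,0.03,0,0],[-0.04,-0.03,0,0,0],[-0.04,-0.03,0,0,0],[0,0,0,0,0],[0,0,0,0,0]]'; python3 look.py
python3 - <<'E'
from h import *
p,d=env.camera("wrist"); q=cv2.imread("pics/s_last.png"); cv2.imwrite("pics/v8.png",np.hstack([cv2.resize(p,(400,300))[...,::-1],cv2.resize(q[150:300,200:350],(300,300))]))
for n in("solvent_bottle","vial_rack","test_gas_can"):print(n,[np.round(a["extent"]).tolist() for a in env.boxes_of("scene",n)[:1]])
E
```

```text
clock: 15.4
position: [0.5683, -0.0756, 0.0969]
ee_rot: [2.44, 1.979, -0.002]
contact_force: [-7.3, 0.0, 15.7]
width: -0.001
grasp_force: 7.6
clock: 16.4
position: [0.4598, -0.1655, 0.2848]
ee_rot: [2.441, 1.974, 0.001]
contact_force: [0.6, -0.4, 0.9]
width: -0.001
grasp_force: 0.0
1 84 302 [0.106 0.11  0.112]
1 96 349 [0.001 0.102 0.106]
1 108 376 [0.    0.096 0.099]
1 120 351 [0.001 0.09  0.093]
1 132 351 [0.001 0.083 0.086]
1 144 175 [-0.001  0.077  0.081]
1 156 106 [-0.003  0.     0.003]
-1 84 425 [0.001 0.107 0.111]
-1 96 415 [0.001 0.099 0.104]
-1 108 410 [0.001 0.092 0.096]
-1 120 393 [0.001 0.085 0.089]
-1 132 388 [0.002 0.077 0.081]
-1 144 268 [-0.003  0.     0.006]
-1 156 299 [-0.003 -0.     0.002]
solvent_bottle [[406.0, 133.0, 31.0, 51.0]]
vial_rack [[124.0, 276.0, 43.0, 66.0]]
test_gas_can [[420.0, 176.0, 30.0, 44.0]]
```

View pics/v8.png

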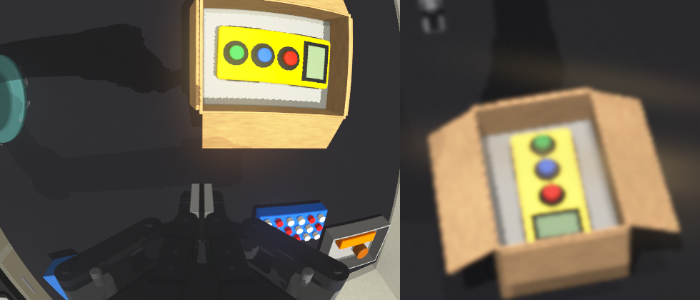

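The picture shows all three keys up (235,52; 262,55; 289,58), both flaps folded down outside, the arm clear, and the other things unmoved. I hand in.

```bash
python3 -c "
from plant import env
print(env.sign_off())"
```

```text
the job is handed in; nothing more can be done
None
```

The job is handed in at about 16.7 s: both flaps are folded back below level, green then blue were each pressed fully in and released, and the red key, bottle, vial rack and gas can were left alone.

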